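# Open the checker's slot with its treadle, then hold a handle's tang inside it

### The arm

A 6-joint arm with a two-finger parallel gripper is mounted at the origin on the work surface. World frame = base frame: x ahead of the robot, y to its left, z up, the work surface at z = 0. Lengths are in mm, angles in rad, forces in N, time in s.
With the tool pointing down it reaches from about 300 to 875 mm from the base axis. Payload 6.4 kg.
Tool frame: the origin (TCP) lies at the very end of the fingers, on their centre line; the grasp point (between the pads) lies 19 mm behind it (r.grip_point_offset is the z of the grasp point in the tool frame, in mm); z points along the fingers, y is the line along which they close (so a half turn about z gives the same grasp; the last joint's range is limited). The gripper opens to 85 mm and grips with 20 to 120 N. Pads are 22 mm wide; open, the fingers measure 114 mm over their backs; the gripper's body (76 mm by 85 mm) begins 54 mm behind the grasp point. The pads swing forward as they close: fully open they stand 13 mm farther back than shut.
Start: joints at [0.914, 0.181, 1.607, -0, 1.354, -0.206], TCP at [250.51, 517.577, 231.288] pointing down, gripper open.
Joint ranges: [-2.99, 2.99], [-0.89, 2.07], [0.3, 2.58], [-1.14, 4.28], [0, 2.63], [-3.12, 3.12]. Speed limits (rad/s): [2.57, 2.57, 3.01, 3.14, 3.14, 3.14].

### API

Orientations are given as a unit quaternion [w, x, y, z].
In Python, from bench import r, eyes, workorder gives the robot as it stands.
- The arm moves only by the tool servo_tool, never from a script. Its argument "increments" is a list of rows, each an object of numbers: "x", "y", "z": the shift along the world's x, y, z in m; "yaw": the turn about the world's z in degrees; "gripper": the finger opening in m, from 0 to 0.0854. In form: [{"x": .., "y": .., "z": .., "yaw": .., "gripper": ..}, ...]. A call has 1 to 5 rows; each row shifts and turns the commanded pose from where the row before left it; what a row does not reach is not made up. A row lasts 1/10 s, in which the tool goes at most 50 mm and 8.59 degrees, less where a joint would pass 70% of its speed; a pose out of reach is approached as far as the arm can. A call is refused whole if a number of a shift passes 0.05 or a number of a turn 8.59, either way. A call with a gripper value outside its range is refused whole. The fingers move at their own pace and stop on an object; "grip_force" is the grip in N (left out, the last holds). Time passes only in rows, so rows that do not move let the fingers close. It gives the time, the measured TCP pose, the force, the opening and the grip force at its end, in the units of the state.
- r.read_state(): the state, without advancing time (a new reading comes with each control period).
- eyes.capture(name): name is "side" or "top" or "wrist"; returns a dict with "color" (384x512x3 uint8, red, green, blue), "range_z" (384x512 float32, mm along the optical axis (not along the pixel's ray), 0 where there is no reading), "K" (3x3 intrinsics, pixels), "world_from_camera" (4x4, takes a point from camera to world coordinates); the wrist camera has in their place "T_tool_cam" (4x4, takes a point from camera to tool coordinates, whose origin is the TCP and whose axes are the flange's). Camera axes: x right, y up, looking along -z (the intrinsics and any distortion apply to the point x, -y, -z); pixel columns grow to the right and rows downward; lengths in mm; the calibration is good to about 2 mm. The wrist camera is an equidistant fisheye: a pixel r from the principal point sees the ray r / f radians off the axis. A picture is of the moment at which its call begins: read the wrist's pose just before it.
- workorder.close_job(): hands the job in; it is judged then, once.
The state is a dict: "time_s": time; "joint_pos": joint angles; "dq": joint speeds; "tau": joint torques, N m; "eef_pos": TCP position; "tool_rot": TCP orientation; "wrist_force": force on the tool from outside, world axes, zero at the start; "ft_torque": the same for the moment, N m; "grip_width": opening from 0.0 (shut) to 1.0 (fully open); "grip_force": force on a finger pad.
Only numpy, scipy, OpenCV 4.12 (cv2) and the standard library are available. Lean on these libraries where they do the work, as an engineer would, in place of code of your own. Each camera call takes 0.05 s, during which the arm holds its last target. There are 200 camera calls.

### The job

Press the checker's spring treadle down to its stop with the gripper, which slides the shutter away from under the slot in the cover (the shutter then stays open by itself). Then take the flat-sided handle, the one with the flat steel tang, up out of the blue rack and lower it upright into the slot until about two thirds of its tang is inside, with its shoulder plate still clear above the cover. Finish while holding it still there in the gripper, neither let go nor resting on the checker, and leave the other loose things in their places.

Things in the scene. Friction and masses are not known exactly. Their poses are not given: they have to be found in the camera images.
- checker: Fixed checking station: grey housing 130 (x) by 100 (y) mm, with a flat steel cover 10 mm thick whose top is 120 mm above the table. Origin: on the table, straight below the slot's centre; z up; x along the slot's length. Clear window on the +x side, treadle on the -y side. Inside, below the slot, it is empty down to 8 mm above the table.
- slot (a point): Centre of the slot's mouth at the level of the cover's top; axes as the checker's. Through the cover, 32 (x) by 10 (y) mm, that is 2 mm more than the tang each way in all; its mouth is a steep bevelled funnel, 40 by 18 mm at the top, narrowing over the first 7 mm down. When shut, the shutter blocks it 12 mm below the cover's top.
- pedal (a joint): Angle of the treadle: 0 = up at rest, 0.40 rad = at its stop. Hinged on a line along the checker's x at checker (0, -70, 45) mm; it reaches 104 mm out to -y, 70 mm wide, sloping up 0.2 rad outwards at rest, down 0.2 rad at the stop. A spring lifts it again; at the pad 2 to 3 N starts it and 10 to 13 N holds it down. At the stop it has pushed the shutter open.
- pedal_pad (a point): Point to press: top of the black rubber pad (50 mm long, 64 mm wide) on the treadle, 85 mm out from the hinge line. It moves with the treadle, about 34 mm down in all, from 69 to 35 mm above the table. Its x is the checker's x.
- shutter (a joint): Travel of the dark steel shutter under the cover: 0 to 2 mm at the start = slot blocked; about 19 mm once the treadle has been pressed to its stop = slot clear (it is clear beyond 15 mm). It slides to the checker's -y and friction keeps it where it is left; its 24 mm wide strap sticks out above the treadle's hinge, lower than the cover.
- rack: Fixed blue block 210 (x) by 70 (y) by 80 mm high with three upright through pockets in a row along its x, 70 mm apart, at x = -70, 0, 70 mm, each 34 (x) by 14 (y) mm. A handle stands in each, its shoulder on the rack's top. Origin: centre of its underside on the table.
- handle: The handle to load, upright in one of the pockets, about 0.2 kg. Flat-sided dark grip 40 (x) by 26 (y) mm, 4 to 48 mm above the origin; steel cap above it to 56 mm. Origin: centre of the underside of its shoulder plate (44 by 30 by 4 mm). Below it the flat steel tang, 30 (x) by 8 (y) mm, 70 mm long, last 4 mm 26 by 5. z up. Either half turn fits. Pinch the grip along its y.
- tang_tip (a point): Centre of the tang's lower end, 70 mm below the handle's origin; axes as the handle's.
- round_a: Another handle in the rack, to be left there: a round dark grip 32 mm across on a round flange 40 mm across, its top only 42 mm above the rack; origin at the underside of its flange.
- round_b: A second round handle, the same as round_a, also to be left in the rack.
- driver: Screwdriver lying on the table, 190 mm long, to be left alone.
- spanner: Spanner lying on the table, 160 mm long, to be left alone.
- collar: Steel collar 48 mm across, 18 mm high, to be left alone.
- stop_block: White plastic block 50 by 35 by 30 mm high, to be left alone.
- cap_nut: Stepped round steel nut 32 mm across, 22 mm high, to be left alone.
Not all that is in view belongs to the job. Leave any red look-alike of the handle alone.

How it is judged (in metres and radians):
On the way, in this order (a step that is already met when the one before it is completed fails the run):
1. the treadle is pressed down to its stop by the gripper and the shutter is open (value of joint pedal above 0.37 rad and value of joint shutter above 0.015 m and contact force between any of the fingers, the arm and pedal above 2 N), for 0.1 s.
2. the flat-sided handle is gripped and lifted clear of the rack (height (world z) of tang_tip above 0.083 m and contact force between the fingers and handle above 2 N), for 0.1 s.
At the end, for the whole second after the job is handed in: Tang tip 35 to 60 mm below the cover's top, within 5 mm of the slot's axis; handle upright within 0.1 rad, in line with the slot within 0.12 rad, still (under 20 mm/s), gripped (over 2 N) and pressing on the checker with under 15 N; shutter open beyond 14 mm (z of tang_tip in the frame of slot between -0.06 and -0.035 m and horizontal distance between tang_tip and slot below 0.005 m and angle between handle's own z axis and vertical below 0.1 rad and angle between the x axis of handle and the x axis of checker, either way round below 0.12 rad and contact force between the fingers and handle above 2 N and contact force between handle and checker below 15 N and linear speed of handle below 0.02 m/s and value of joint shutter above 0.014 m); the arm keeps its last pose, push and grip.
It fails at once if a round handle is moved by more than 30 mm (distance of any of round_a, round_b from where it was at the start of the episode above 0.03 m).
It fails at once if another loose thing on the table is moved by more than 30 mm (distance of any of driver, spanner, collar, stop_block, cap_nut from where it was at the start of the episode above 0.03 m).
It also fails if it takes over 58 s, if anything falls off the work surface, if the arm or the gripper's body presses on something with over 40 N, if the wrist force passes 120 N, or if a joint passes its speed limit or range.

## Working session

There is one attempt and no reset: what is moved stays moved. The work goes in short steps, Python scripts to look and compute and a tool call to move; the robot and the scene stay as the last step left them, time stands still between calls to the robot, and variables do not carry over. Pictures are saved under pics/ and viewed, at most 10 in all, crops included, and the job is handed in when it is done.

Besides the shell and the picture viewer there is one more tool, called after "Emit:" as a command line: name --argument value ..., lists and objects as JSON in quotes. servo_tool: Moves the arm, as the interface text tells. Its arguments: {"type":"object","properties":{"increments":{"type":"array"},"grip_force":{"type":"number"}},"required":["increments"]}

```bash
mkdir -p pics; cat > h.py <<'E'
import numpy as np, cv2, pickle
def cap(eyes,n,f):
    d=eyes.capture(n); cv2.imwrite(f'pics/{f}.png',cv2.cvtColor(d['color'],cv2.COLOR_RGB2BGR)); pickle.dump(d,open(f'{f}.pkl','wb')); return d
def pt(d,u,v,z=None,T=None):
    "pixel -> world; with z given, ray meets plane z, else by depth"
    K=d['K']; T=d['world_from_camera']
    ray=np.array([(u-K[0,2])/K[0,0],-(v-K[1,2])/K[1,1],-1.])
    R,t=T[:3,:3],T[:3,3]; w=R@ray
    s=d['range_z'][int(v),int(u)] if z is None else (z-t[2])/w[2]
    return t+s*w
def cloud(d):
    K=d['K'];T=d['world_from_camera'];h,w=d['range_z'].shape
    u,v=np.meshgrid(np.arange(w),np.arange(h));Z=d['range_z']
    P=np.stack([(u-K[0,2])/K[0,0]*Z,-(v-K[1,2])/K[1,1]*Z,-Z],-1)
    return P@T[:3,:3].T+T[:3,3]
E
python3 - <<'E'
from bench import r,eyes
from h import *
import cv2
a=cap(eyes,'top','top0');b=cap(eyes,'side','side0')
i=np.vstack([a['color'],b['color']])
cv2.imwrite('pics/c0.png',cv2.resize(np.hstack([a['color'],b['color']])[:,:,::-1],(800,300)))
for d in(a,b):print(d['K'],d['world_from_camera'].round(3))
print(r.read_state())
E
```

```text
[[361.53386106   0.         257.67992176]
 [  0.         361.53386106 187.63969493]
 [  0.           0.           1.        ]] [[-0.00000e+00  9.83000e-01 -1.84000e-01  3.81525e+02]
 [-1.00000e+00  2.00000e-03  1.50000e-02  5.20340e+01]
 [ 1.50000e-02  1.84000e-01  9.83000e-01  1.00929e+03]
 [ 0.00000e+00  0.00000e+00  0.00000e+00  1.00000e+00]]
[[487.34100444   0.         259.68963894]
 [  0.         487.34100444 197.09479956]
 [  0.           0.           1.        ]] [[ 9.92000e-01  9.10000e-02 -8.90000e-02  4.60664e+02]
 [-1.27000e-01  7.60000e-01 -6.37000e-01 -6.50647e+02]
 [ 1.00000e-02  6.43000e-01  7.66000e-01  9.61306e+02]
 [ 0.00000e+00  0.00000e+00  0.00000e+00  1.00000e+00]]
{'time_s': 0.1, 'joint_pos': array([ 9.13696101e-01,  1.81492214e-01,  1.60792996e+00, -3.70262186e-05,
        1.35381545e+00, -2.06314479e-01]), 'dq': array([ 5.55416050e-05, -1.96351174e-03, -2.39698468e-03,  5.63075477e-04,
        4.41985288e-04, -1.59476217e-03]), 'tau': array([-3.69129630e-04, -4.45880985e+01, -3.52237308e+01, -2.78591924e-04,
        4.24679994e-03,  4.58540129e-06]), 'eef_pos': array([250.19191567, 517.14142443, 230.44932762]), 'tool_rot': array([-3.27728308e-04,  2.23485341e-01,  9.74706943e-01, -7.54586881e-04]), 'wrist_force': array([ 0.35516826,  0.16507495, -0.0182787 ]), 'ft_torque': array([ 0.025094  , -0.01512213,  0.0529726 ]), 'grip_force': 0.0, 'grip_width': 1.000911566529901}
```

View pics/top0.png

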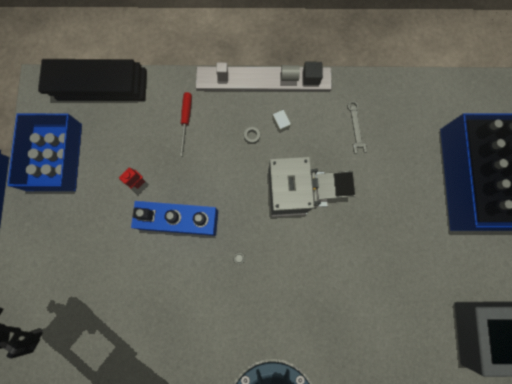

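View pics/side0.png

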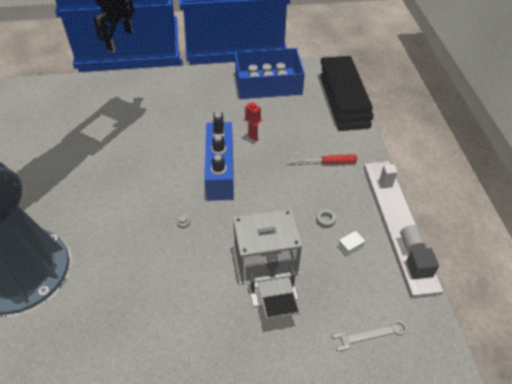

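Top view: the checker is at (291,184), its pedal pad at (344,184). The rack is at (174,218) with handles at (144,213), (172,217) and (200,219), and a red look-alike stands at (131,178). The left handle (144,213) looks flat-sided and is the tallest in the side view (218,120); I'll confirm that in a crop.

```bash
python3 - <<'E'
from h import *
d=pickle.load(open('top0.pkl','rb'))
c=d['color'][:,:,::-1]
A=cv2.resize(c[190:245,120:230],(800,400),interpolation=cv2.INTER_CUBIC);B=cv2.resize(c[148:218,260:365],None,fx=2.8,fy=2.8,interpolation=cv2.INTER_CUBIC)
o=np.zeros((600,800,3),np.uint8);o[:400]=A;o[400:400+196,:294]=B
s=pickle.load(open('side0.pkl','rb'))['color'][:,:,::-1];C=cv2.resize(s[105:205,190:300],(220,200),interpolation=cv2.INTER_CUBIC);o[400:,300:520]=C
D=cv2.resize(s[205:325,220:320],(167,200));o[400:,530:697]=D
cv2.imwrite('pics/crop1.png',o)
P=cloud(d)
def rect(m,n):
    q=P[m][:,:2].astype(np.float32); print(n,len(q),P[m][:,2].mean().round(1),cv2.minAreaRect(q))
U,V=np.meshgrid(np.arange(512),np.arange(384));Z=P[...,2]
rect((abs(Z-120)<6)&(U>255)&(U<365)&(V>145)&(V<225),'cover')
rk=(U>125)&(U<222)&(V>195)&(V<242)
rect((abs(Z-80)<6)&rk,'rack')
rect((Z>126)&rk,'handle')
rect((Z>95)&rk&(U>155)&(U<185),'mid');rect((Z>95)&rk&(U>186),'rt')
pm=(U>330)&(U<358)&(V>165)&(V<205)&(Z>40)&(c.sum(2)<150)
rect(pm,'pad')
for u,v in((144,213),(148,213),(172,216),(200,219),(344,184),(291,184)):print(u,v,pt(d,u,v).round(1))
print(d['range_z'][205:222,144].round())
E
```

```text
cover 1977 120.3 ((561.2274780273438, -45.75079345703125), (130.38919067382812, 100.85093688964844), 3.6912293434143066)
rack 1707 80.1 ((479.0013122558594, 255.85818481445312), (211.2388458251953, 70.31233978271484), 85.61323547363281)
handle 152 211.6 ((443.00750732421875, 195.71084594726562), (311.15789794921875, 29.551788330078125), 72.25828552246094)
mid 143 114.7 ((478.65618896484375, 254.6614532470703), (30.317903518676758, 30.003137588500977), 17.961076736450195)
rt 144 158.7 ((426.3585510253906, 129.18792724609375), (175.93655395507812, 29.956323623657227), 50.1767692565918)
pad 387 73.0 ((498.23297119140625, -74.31797790527344), (70.35969543457031, 336.73638916015625), 30.925853729248047)
144 213 [483.2 315.6 128.3]
148 213 [483.4 306.3 126.9]
172 216 [476.9 249.2 119.9]
200 219 [469.6 180.4 119.2]
344 184 [ 568.7 -192.6   66.7]
291 184 [560.4 -46.6 107.1]
[931. 934. 932. 885. 884. 883. 880. 880. 881. 879. 880. 877. 879. 881.
 903. 923. 927.]
```

View pics/crop1.png

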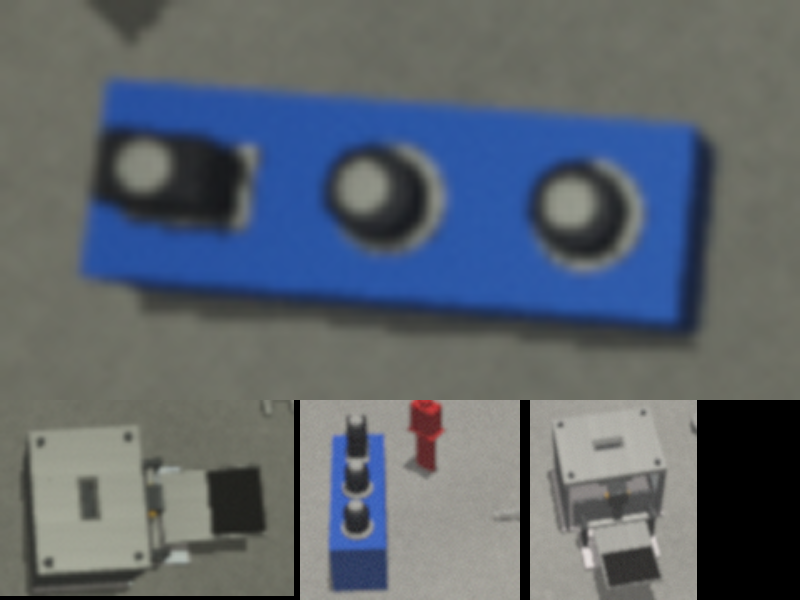

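Confirmed: the left handle (crop (170,180)) has a flat rectangular grip and is taller. The other two are round, and the red one stands off the rack. Next I'll shut the gripper, turn and go to the pad, while refining the slot and handle points.

```bash
python3 - <<'E'
from h import *
d=pickle.load(open('top0.pkl','rb'));s=pickle.load(open('side0.pkl','rb'))
print('slot top',pt(d,260+89/2.8-.3,148+98/2.8-.3,119))
print('slot side',pt(s,220+(608-530)/1.67,205+(443-400)/1.67,119))
print('cap top',pt(d,120+143/7.27,190+166/7.27,136),'side',pt(s,190+357/2-150,105+20/2,136))
P=cloud(s);U,V=np.meshgrid(np.arange(512),np.arange(384));Z=P[...,2]
for n,z,b in(('cover',120,(225,310,205,260)),('rack',80,(200,240,115,190))):
    m=(abs(Z-z)<5)&(U>b[0])&(U<b[1])&(V>b[2])&(V<b[3]);print(n,cv2.minAreaRect(P[m][:,:2].astype(np.float32)))
E
```

```text
slot top [561.33487721 -46.55721048 119.        ]
slot side [561.87744022 -44.64102475 119.        ]
cap top [482.70248557 323.72124326 136.        ] side [486.65060399 322.21421729 136.        ]
cover ((560.587646484375, -46.14250946044922), (130.3266143798828, 103.3260498046875), 3.564892530441284)
rack ((477.9929504394531, 255.43899536132812), (216.7014923095703, 70.0639419555664), 85.71747589111328)
```

Emit:
servo_tool --increments '[{"x": 0.02,"y": -0.045,"yaw": -8.5,"gripper": 0},{"x": 0.02,"y": -0.045,"yaw": -8.5,"gripper": 0},{"x": 0.02,"y": -0.045,"yaw": -8.5,"gripper": 0},{"x": 0.02,"y": -0.045,"yaw": -8.5,"gripper": 0},{"x": 0.02,"y": -0.045,"yaw": -8.5,"gripper": 0}]' --grip_force 40

```text
schema error: expected keys x, y, z, yaw, gripper
```

Emit:
servo_tool --increments '[{"x": 0.02,"y": -0.045,"z": 0,"yaw": -8.5,"gripper": 0},{"x": 0.02,"y": -0.045,"z": 0,"yaw": -8.5,"gripper": 0},{"x": 0.02,"y": -0.045,"z": 0,"yaw": -8.5,"gripper": 0},{"x": 0.02,"y": -0.045,"z": 0,"yaw": -8.5,"gripper": 0},{"x": 0.02,"y": -0.045,"z": 0,"yaw": -8.5,"gripper": 0}]' --grip_force 40

```text
time_s: 0.6
eef_pos: [350.6, 290.8, 231.0]
tool_rot: [-0.0, 0.564, 0.826, -0.0]
wrist_force: [0.7, 0.1, 0.0]
grip_width: 0.141
grip_force: 0.0
```

Emit:
servo_tool --increments '[{"x": 0.02,"y": -0.045,"z": 0,"yaw": -8.5,"gripper": 0},{"x": 0.02,"y": -0.045,"z": 0,"yaw": -8.5,"gripper": 0},{"x": 0.02,"y": -0.045,"z": 0,"yaw": -8.5,"gripper": 0},{"x": 0.02,"y": -0.045,"z": 0,"yaw": 0,"gripper": 0},{"x": 0.02,"y": -0.045,"z": 0,"yaw": 0,"gripper": 0}]'

```text
time_s: 1.1
eef_pos: [450.7, 65.6, 231.2]
tool_rot: [-0.0, 0.73, 0.683, 0.0]
wrist_force: [0.6, 1.1, 0.3]
grip_width: 0.001
grip_force: 0.0
```

Emit:
servo_tool --increments '[{"x": 0.02,"y": -0.045,"z": 0,"yaw": 0,"gripper": 0},{"x": 0.02,"y": -0.045,"z": 0,"yaw": 0,"gripper": 0},{"x": 0.02,"y": -0.045,"z": 0,"yaw": 0,"gripper": 0},{"x": 0.02,"y": -0.045,"z": 0,"yaw": 0,"gripper": 0},{"x": 0.02,"y": -0.045,"z": 0,"yaw": 0,"gripper": 0}]'

```text
time_s: 1.6
eef_pos: [550.7, -159.4, 230.8]
tool_rot: [-0.0, 0.73, 0.683, -0.0]
wrist_force: [1.1, 0.2, 0.2]
grip_width: 0.0
grip_force: 0.0
```

Emit:
servo_tool --increments '[{"x": 0.02,"y": -0.042,"z": 0,"yaw": 0,"gripper": 0},{"x": 0,"y": 0,"z": -0.05,"yaw": 0,"gripper": 0},{"x": 0,"y": 0,"z": -0.05,"yaw": 0,"gripper": 0},{"x": 0,"y": 0,"z": -0.05,"yaw": 0,"gripper": 0},{"x": 0,"y": 0,"z": 0,"yaw": 0,"gripper": 0}]'

```text
time_s: 2.1
eef_pos: [564.6, -196.3, 72.9]
tool_rot: [-0.008, 0.73, 0.683, -0.002]
wrist_force: [-0.8, 0.7, -0.9]
grip_width: -0.001
grip_force: 0.0
```

```bash
python3 - <<'E'
from bench import r,eyes
from h import *
a=cap(eyes,'top','top1');b=cap(eyes,'side','side1')
cv2.imwrite('pics/chk1.png',cv2.resize(np.hstack([a['color'][130:240,255:395],b['color'][215:325,230:370]])[:,:,::-1],(800,314),interpolation=cv2.INTER_CUBIC))
E
```

```text
(no output)
```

View pics/chk1.png

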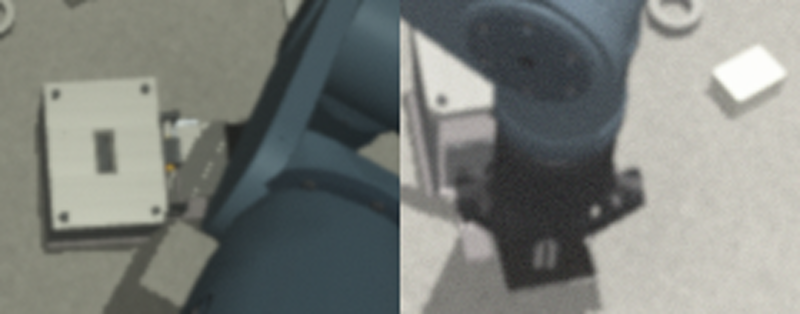

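The crop shows the closed fingertips over the black pad (crop 545,260). The measured pose is a few mm off command, so I'll re-read it while standing still.

Emit:
servo_tool --increments '[{"x": 0,"y": 0,"z": 0,"yaw": 0,"gripper": 0},{"x": 0,"y": 0,"z": 0,"yaw": 0,"gripper": 0}]'

```text
time_s: 2.4
eef_pos: [572.7, -200.6, 85.0]
tool_rot: [0.003, 0.73, 0.683, 0.001]
wrist_force: [0.2, 0.1, 0.8]
grip_width: 0.002
grip_force: 0.0
```

Emit:
servo_tool --increments '[{"x": 0,"y": 0,"z": -0.01,"yaw": 0,"gripper": 0},{"x": 0,"y": 0,"z": -0.008,"yaw": 0,"gripper": 0},{"x": 0,"y": 0,"z": -0.008,"yaw": 0,"gripper": 0},{"x": 0,"y": 0,"z": -0.008,"yaw": 0,"gripper": 0},{"x": 0,"y": 0,"z": -0.004,"yaw": 0,"gripper": 0}]'

```text
time_s: 2.9
eef_pos: [571.5, -200.9, 43.7]
tool_rot: [0.002, 0.73, 0.683, 0.0]
wrist_force: [1.1, -3.8, 8.5]
grip_width: -0.004
grip_force: 4.4
```

Emit:
servo_tool --increments '[{"x": 0,"y": 0,"z": -0.004,"yaw": 0,"gripper": 0},{"x": 0,"y": 0,"z": -0.003,"yaw": 0,"gripper": 0},{"x": 0,"y": 0,"z": 0,"yaw": 0,"gripper": 0}]'

```text
time_s: 3.2
eef_pos: [571.6, -200.6, 37.0]
tool_rot: [0.001, 0.73, 0.683, 0.0]
wrist_force: [0.1, -4.1, 9.4]
grip_width: -0.001
grip_force: 4.6
```

Emit:
servo_tool --increments '[{"x": 0,"y": 0,"z": -0.002,"yaw": 0,"gripper": 0},{"x": 0,"y": 0,"z": -0.001,"yaw": 0,"gripper": 0},{"x": 0,"y": 0,"z": 0,"yaw": 0,"gripper": 0}]'

```text
time_s: 3.5
eef_pos: [571.7, -200.6, 35.6]
tool_rot: [0.001, 0.73, 0.683, 0.0]
wrist_force: [-4.4, -0.4, 18.4]
grip_width: -0.003
grip_force: 9.1
```

Emit:
servo_tool --increments '[{"x": 0,"y": 0,"z": -0.001,"yaw": 0,"gripper": 0},{"x": 0,"y": 0,"z": -0.001,"yaw": 0,"gripper": 0},{"x": 0,"y": 0,"z": 0,"yaw": 0,"gripper": 0}]'

```text
time_s: 3.8
eef_pos: [571.9, -200.6, 35.0]
tool_rot: [0.001, 0.73, 0.683, 0.0]
wrist_force: [-8.7, 2.4, 30.1]
grip_width: -0.0
grip_force: 13.9
```

Emit:
servo_tool --increments '[{"x": 0,"y": 0,"z": 0,"yaw": 0,"gripper": 0},{"x": 0,"y": 0,"z": 0.02,"yaw": 0,"gripper": 0},{"x": 0,"y": 0,"z": 0.04,"yaw": 0,"gripper": 0},{"x": 0,"y": 0,"z": 0.05,"yaw": 0,"gripper": 0},{"x": 0,"y": 0,"z": 0.05,"yaw": 0,"gripper": 0}]'

```text
time_s: 4.3
eef_pos: [569.3, -198.6, 191.1]
tool_rot: [-0.002, 0.73, 0.683, -0.0]
wrist_force: [0.8, -0.4, 0.1]
grip_width: -0.0
grip_force: 0.0
```

Emit:
servo_tool --increments '[{"x": -0.007,"y": 0.03,"z": 0.03,"yaw": 0,"gripper": 0.0854},{"x": -0.007,"y": 0.045,"z": 0,"yaw": 0,"gripper": 0.0854},{"x": -0.007,"y": 0.045,"z": 0,"yaw": 0,"gripper": 0.0854},{"x": -0.007,"y": 0.045,"z": 0,"yaw": 0,"gripper": 0.0854},{"x": -0.007,"y": 0.045,"z": 0,"yaw": 0,"gripper": 0.0854}]'

```text
time_s: 4.8
eef_pos: [534.3, 12.5, 220.2]
tool_rot: [-0.001, 0.73, 0.683, -0.0]
wrist_force: [0.1, 0.6, -0.1]
grip_width: 0.845
grip_force: 0.0
```

Emit:
servo_tool --increments '[{"x": -0.007,"y": 0.045,"z": 0,"yaw": 0,"gripper": 0.0854},{"x": -0.007,"y": 0.045,"z": 0,"yaw": 0,"gripper": 0.0854},{"x": -0.007,"y": 0.045,"z": 0,"yaw": 0,"gripper": 0.0854},{"x": -0.007,"y": 0.045,"z": 0,"yaw": 0,"gripper": 0.0854},{"x": -0.007,"y": 0.045,"z": 0,"yaw": 0,"gripper": 0.0854}]'

```text
time_s: 5.3
eef_pos: [499.2, 237.4, 220.2]
tool_rot: [-0.001, 0.73, 0.683, -0.001]
wrist_force: [1.0, 0.8, 0.1]
grip_width: 0.997
grip_force: 0.0
```

Emit:
servo_tool --increments '[{"x": -0.007,"y": 0.04,"z": 0,"yaw": 0,"gripper": 0.0854},{"x": -0.007,"y": 0.03,"z": 0,"yaw": 0,"gripper": 0.0854},{"x": -0.003,"y": 0.02,"z": 0,"yaw": 0,"gripper": 0.0854},{"x": 0,"y": 0,"z": 0,"yaw": 0,"gripper": 0.0854},{"x": 0,"y": 0,"z": 0,"yaw": 0,"gripper": 0.0854}]'

```text
time_s: 5.8
eef_pos: [482.8, 325.5, 220.1]
tool_rot: [-0.0, 0.73, 0.684, -0.001]
wrist_force: [0.1, 0.4, 0.2]
grip_width: 1.002
grip_force: 0.0
```

```bash
python3 - <<'E'
from bench import r,eyes
from h import *
s=r.read_state();print(s['eef_pos'],s['tool_rot'],s['joint_pos'])
w=cap(eyes,'wrist','w1');b=cap(eyes,'top','top2')
print(w['K'],w['T_tool_cam'].round(3))
pickle.dump(s,open('s1.pkl','wb'))
i=np.zeros((564,800,3),np.uint8);i[:,:]=0
i[:384,:512]=w['color'];i[384:,:]=0
i[:240,520:800]=cv2.resize(b['color'][148:208,265:335],(280,240),interpolation=cv2.INTER_CUBIC)
cv2.imwrite('pics/chk2.png',i[:384,:,::-1])
E
```

```text
[482.75919888 325.46546726 220.06093334] [-3.08896183e-04  7.29929037e-01  6.83521918e-01 -1.13720465e-03] [ 3.89578885e-01  2.08233794e-01  1.59803313e+00 -2.36456435e-04
  1.33767130e+00  4.55275186e-01]
[[297.31863964   0.         253.30941023]
 [  0.         297.31863964 194.6817808 ]
 [  0.           0.           1.        ]] [[ 0.00000e+00  9.62000e-01  2.73000e-01  6.86030e+01]
 [ 1.00000e+00 -0.00000e+00 -0.00000e+00 -1.35000e-01]
 [-0.00000e+00  2.73000e-01 -9.62000e-01 -1.42953e+02]
 [ 0.00000e+00  0.00000e+00  0.00000e+00  1.00000e+00]]
```

View pics/chk2.png

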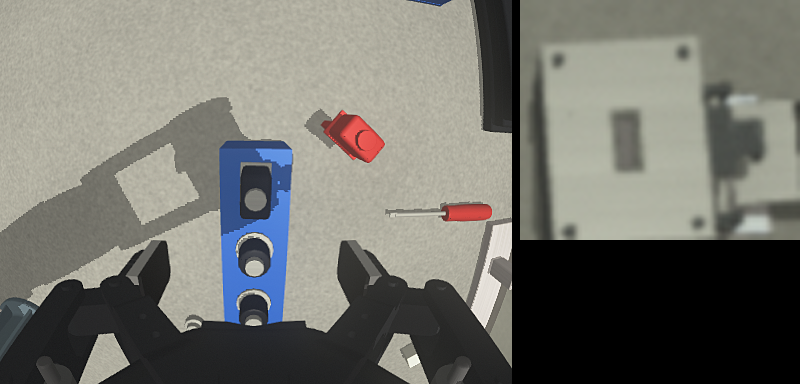

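The shutter strap now sticks out further (crop 745,140), so it is open. In the wrist view the flat handle's cap is at (255,200) and the round ones are at (254,260) and (253,312). I'll work out the handle's position from this.

```bash
cat >> h.py <<'E'
from scipy.spatial.transform import Rotation as Ro
def wpt(d,s,u,v,z):
    K=d['K'];a=np.array([u-K[0,2],v-K[1,2]]);th=np.hypot(*a)/K[0,0];a=a/np.hypot(*a)
    ray=np.array([np.sin(th)*a[0],-np.sin(th)*a[1],-np.cos(th)])
    T=d['T_tool_cam'];R=Ro.from_quat(np.roll(s['tool_rot'],-1)).as_matrix()
    o=R@T[:3,3]+s['eef_pos'];w=R@T[:3,:3]@ray
    return o+w*(z-o[2])/w[2]
E
python3 - <<'E'
from h import *
d=pickle.load(open('w1.pkl','rb'));s=pickle.load(open('s1.pkl','rb'))
for u,v in((255,200),(256,165)):print(wpt(d,s,u,v,136).round(1))
c=d['color'].astype(int);g=c.sum(2)
U,V=np.meshgrid(np.arange(512),np.arange(384))
m=(abs(U-255)<16)&(abs(V-200)<14)&(g>250)&(c.max(2)-c.min(2)<40)
print(U[m].mean(),V[m].mean(),m.sum(),wpt(d,s,U[m].mean(),V[m].mean(),136).round(1))
# round_a/b caps at 122 and rack corners
for u,v in((254,268),):print(wpt(d,s,u,v,122).round(1))
for u,v in((220,150),(291,150)):print('corner',wpt(d,s,u,v,80).round(1))
E
```

```text
[483.8 325.  136. ]
[486.4 353.2 136. ]
255.18987341772151 199.38227848101266 395 [484.  325.5 136. ]
[478.5 255.  122. ]
corner [452.6 360.2  80. ]
corner [520.6 355.8  80. ]
```

Emit:
servo_tool --increments '[{"x": 0.001,"y": 0,"z": -0.04,"yaw": -0.6,"gripper": 0.0854},{"x": 0,"y": 0,"z": -0.04,"yaw": 0,"gripper": 0.0854},{"x": 0,"y": 0,"z": -0.03,"yaw": 0,"gripper": 0.0854},{"x": 0,"y": 0,"z": -0.018,"yaw": 0,"gripper": 0.0854},{"x": 0,"y": 0,"z": 0,"yaw": 0,"gripper": 0.0854}]'

```text
time_s: 6.4
eef_pos: [482.6, 323.4, 90.0]
tool_rot: [-0.001, 0.735, 0.679, -0.003]
wrist_force: [-0.4, 0.1, -0.9]
grip_width: 1.002
grip_force: 0.0
```

Emit:
servo_tool --increments '[{"x": 0,"y": 0,"z": 0,"yaw": 0,"gripper": 0},{"x": 0,"y": 0,"z": 0,"yaw": 0,"gripper": 0},{"x": 0,"y": 0,"z": 0,"yaw": 0,"gripper": 0},{"x": 0,"y": 0,"z": 0,"yaw": 0,"gripper": 0},{"x": 0,"y": 0,"z": 0,"yaw": 0,"gripper": 0}]' --grip_force 60

```text
time_s: 6.9
eef_pos: [485.2, 325.9, 94.6]
tool_rot: [0.0, 0.734, 0.679, 0.001]
wrist_force: [-1.2, -1.2, 5.2]
grip_width: 0.291
grip_force: 59.9
```

Emit:
servo_tool --increments '[{"x": 0,"y": 0,"z": 0,"yaw": 0,"gripper": 0},{"x": 0,"y": 0,"z": 0,"yaw": 0,"gripper": 0}]'

```text
time_s: 7.1
eef_pos: [485.1, 325.9, 94.6]
tool_rot: [0.0, 0.734, 0.679, 0.001]
wrist_force: [-1.7, -0.3, 6.0]
grip_width: 0.297
grip_force: 59.9
```

Emit:
servo_tool --increments '[{"x": 0,"y": 0,"z": 0.015,"yaw": 0,"gripper": 0},{"x": 0,"y": 0,"z": 0.025,"yaw": 0,"gripper": 0},{"x": 0,"y": 0,"z": 0.03,"yaw": 0,"gripper": 0},{"x": 0,"y": 0,"z": 0.03,"yaw": 0,"gripper": 0},{"x": 0,"y": 0,"z": 0.03,"yaw": 0,"gripper": 0}]'

```text
time_s: 7.6
eef_pos: [484.1, 325.5, 225.0]
tool_rot: [-0.0, 0.734, 0.679, -0.0]
wrist_force: [0.5, -1.0, -1.3]
grip_width: 0.29
grip_force: 59.1
```

Emit:
servo_tool --increments '[{"x": 0,"y": 0,"z": 0.02,"yaw": 0,"gripper": 0},{"x": 0,"y": 0,"z": 0.01,"yaw": 0,"gripper": 0},{"x": 0,"y": 0,"z": 0,"yaw": 0,"gripper": 0},{"x": 0,"y": 0,"z": 0,"yaw": 0,"gripper": 0}]'

```text
time_s: 8.0
eef_pos: [483.9, 325.3, 252.2]
tool_rot: [-0.0, 0.734, 0.679, -0.001]
wrist_force: [-0.1, 0.3, -1.6]
grip_width: 0.295
grip_force: 59.2
```

Emit:
servo_tool --increments '[{"x": 0.0065,"y": -0.031,"z": 0,"yaw": -6.8,"gripper": 0},{"x": 0.0065,"y": -0.031,"z": 0,"yaw": -6.8,"gripper": 0},{"x": 0.0065,"y": -0.031,"z": 0,"yaw": -6.8,"gripper": 0},{"x": 0.0065,"y": -0.031,"z": 0,"yaw": -6.8,"gripper": 0},{"x": 0.0065,"y": -0.031,"z": 0,"yaw": -6.8,"gripper": 0}]'

```text
time_s: 8.5
eef_pos: [516.1, 169.3, 251.2]
tool_rot: [-0.001, 0.901, 0.433, -0.002]
wrist_force: [-0.4, 0.7, -2.4]
grip_width: 0.293
grip_force: 59.3
```

Emit:
servo_tool --increments '[{"x": 0.0065,"y": -0.031,"z": 0,"yaw": -6.8,"gripper": 0},{"x": 0.0065,"y": -0.031,"z": 0,"yaw": -6.8,"gripper": 0},{"x": 0.0065,"y": -0.031,"z": 0,"yaw": -6.8,"gripper": 0},{"x": 0.0065,"y": -0.031,"z": 0,"yaw": -6.8,"gripper": 0},{"x": 0.0065,"y": -0.031,"z": 0,"yaw": -6.8,"gripper": 0}]'

```text
time_s: 9.0
eef_pos: [548.6, 14.5, 251.2]
tool_rot: [-0.001, 0.989, 0.15, -0.002]
wrist_force: [-0.6, 0.6, -1.8]
grip_width: 0.297
grip_force: 59.3
```

Emit:
servo_tool --increments '[{"x": 0.0065,"y": -0.031,"z": 0,"yaw": -6.8,"gripper": 0},{"x": 0.0065,"y": -0.031,"z": 0,"yaw": -7.1,"gripper": 0},{"x": 0,"y": 0,"z": 0,"yaw": 0,"gripper": 0},{"x": 0,"y": 0,"z": 0,"yaw": 0,"gripper": 0},{"x": 0,"y": 0,"z": 0,"yaw": 0,"gripper": 0}]'

```text
time_s: 9.5
eef_pos: [561.8, -45.5, 252.1]
tool_rot: [-0.001, 0.999, 0.033, -0.001]
wrist_force: [-0.1, -0.1, -1.9]
grip_width: 0.294
grip_force: 59.4
```

```bash
python3 - <<'E'
from bench import r,eyes
from h import *
s=r.read_state();print(s['eef_pos'],s['tool_rot'],'xang',np.degrees(2*np.arctan2(s['tool_rot'][2],s['tool_rot'][1])))
w=cap(eyes,'wrist','w2');b=cap(eyes,'side','side2')
pickle.dump(s,open('s2.pkl','wb'))
i=np.zeros((450,800,3),np.uint8)
i[:450,:450]=cv2.resize(w['color'][100:250,180:330],(450,450),interpolation=cv2.INTER_CUBIC)
i[:450,450:]=cv2.resize(b['color'][140:275,225:330],(350,450),interpolation=cv2.INTER_CUBIC)
cv2.imwrite('pics/chk3.png',i[:,:,::-1])
E
```

```text
[561.78988547 -45.53637858 252.09617282] [-5.49676221e-04  9.99461547e-01  3.27903252e-02 -1.05240399e-03] xang 3.7581708045434823
```

View pics/chk3.png

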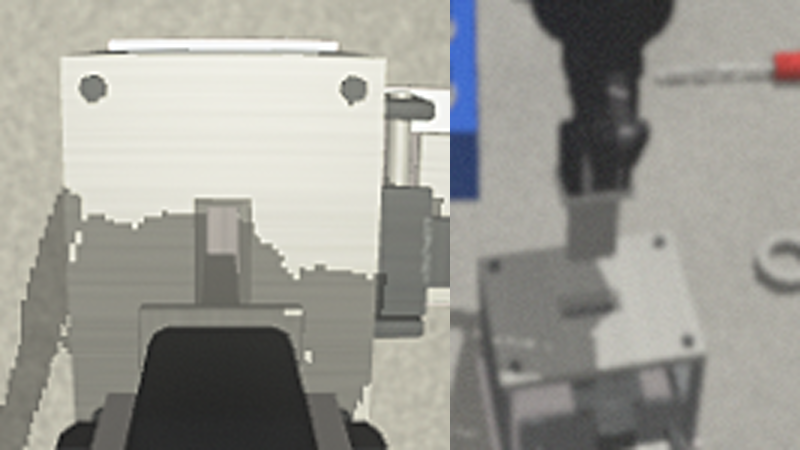

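Wrist crop: the slot's far mouth edge runs from (195,199) to (251,199), and it is light inside, so it is open. The shoulder plate's far edge runs from (139,307) to (303,307). Now I'll compare the two offsets.

```bash
python3 - <<'E'
from h import *
d=pickle.load(open('w2.pkl','rb'));s=pickle.load(open('s2.pkl','rb'))
a=np.radians(3.7);x=np.array([np.cos(a),np.sin(a)]);y=np.array([-x[1],x[0]])
f=lambda u,v,z:wpt(d,s,180+u/3-.3,100+v/3-.3,z)[:2]
A,B=f(195,199,120),f(251,199,120);print('slot from wrist',(A+B)/2-20*x,'w',np.hypot(*(A-B)),A-B)
A,B=f(139,307,241),f(303,307,241);print('handle',(A+B)/2-22*x,'w',np.hypot(*(A-B)),A-B)
A,B=f(92,88,120),f(354,89,120);print('bolts mid',(A+B)/2,'in chk',((A+B)/2-[561.2,-46])@x,((A+B)/2-[561.2,-46])@y,A-B)
A,B=f(62,58,120),f(386,57,120);print('cover edge mid -65',(A+B)/2-65*x,A-B)
E
```

```text
slot from wrist [560.5121963  -46.76662447] w 17.529103918916395 [-1.1621041  17.49054025]
handle [560.96320141 -46.228707  ] w 29.734359242585125 [-1.97105508 29.66895788]
bolts mid [615.4229818  -43.16207272] in chk 54.29309840308069 -0.6671222201633902 [-5.0495782  80.63810074]
cover edge mid -65 [560.46393188 -47.01262904] [-6.95707176 99.62252448]
```

Emit:
servo_tool --increments '[{"x": -0.0005,"y": -0.0005,"z": -0.015,"yaw": 0,"gripper": 0},{"x": 0,"y": 0,"z": -0.015,"yaw": 0,"gripper": 0},{"x": 0,"y": 0,"z": -0.01,"yaw": 0,"gripper": 0},{"x": 0,"y": 0,"z": 0,"yaw": 0,"gripper": 0},{"x": 0,"y": 0,"z": 0,"yaw": 0,"gripper": 0}]'

```text
time_s: 10.1
eef_pos: [561.8, -46.8, 212.7]
tool_rot: [-0.0, 0.999, 0.032, -0.0]
wrist_force: [-0.0, 0.4, -2.2]
grip_width: 0.294
grip_force: 59.4
```

Emit:
servo_tool --increments '[{"x": 0,"y": 0,"z": -0.005,"yaw": 0,"gripper": 0},{"x": 0,"y": 0,"z": -0.005,"yaw": 0,"gripper": 0},{"x": 0,"y": 0,"z": -0.005,"yaw": 0,"gripper": 0},{"x": 0,"y": 0,"z": -0.005,"yaw": 0,"gripper": 0},{"x": 0,"y": 0,"z": 0,"yaw": 0,"gripper": 0}]'

```text
time_s: 10.6
eef_pos: [561.4, -46.8, 192.2]
tool_rot: [-0.0, 0.999, 0.032, -0.001]
wrist_force: [0.1, -1.0, -1.2]
grip_width: 0.295
grip_force: 59.4
```

Emit:
servo_tool --increments '[{"x": 0,"y": 0,"z": -0.005,"yaw": 0,"gripper": 0},{"x": 0,"y": 0,"z": -0.005,"yaw": 0,"gripper": 0},{"x": 0,"y": 0,"z": -0.005,"yaw": 0,"gripper": 0},{"x": 0,"y": 0,"z": 0,"yaw": 0,"gripper": 0}]'

```text
time_s: 11.0
eef_pos: [561.4, -46.8, 177.2]
tool_rot: [-0.0, 0.999, 0.032, -0.001]
wrist_force: [-0.1, -0.3, -1.5]
grip_width: 0.297
grip_force: 59.4
```

Emit:
servo_tool --increments '[{"x": 0,"y": 0,"z": -0.005,"yaw": 0,"gripper": 0},{"x": 0,"y": 0,"z": -0.005,"yaw": 0,"gripper": 0},{"x": 0,"y": 0,"z": -0.005,"yaw": 0,"gripper": 0},{"x": 0,"y": 0,"z": -0.004,"yaw": 0,"gripper": 0},{"x": 0,"y": 0,"z": 0,"yaw": 0,"gripper": 0}]'

```text
time_s: 11.5
eef_pos: [561.5, -46.8, 158.4]
tool_rot: [-0.0, 0.999, 0.032, -0.001]
wrist_force: [0.2, -1.0, -1.8]
grip_width: 0.292
grip_force: 59.4
```

Emit:
servo_tool --increments '[{"x": 0,"y": 0,"z": 0,"yaw": 0,"gripper": 0},{"x": 0,"y": 0,"z": 0,"yaw": 0,"gripper": 0},{"x": 0,"y": 0,"z": 0,"yaw": 0,"gripper": 0},{"x": 0,"y": 0,"z": 0,"yaw": 0,"gripper": 0}]'

```text
time_s: 11.9
eef_pos: [562.1, -47.0, 159.5]
tool_rot: [0.0, 0.999, 0.032, 0.0]
wrist_force: [0.4, 0.1, -1.8]
grip_width: 0.296
grip_force: 59.4
```

```bash
python3 - <<'E'
from bench import r,eyes
from h import *
s=r.read_state();print(s['eef_pos'],s['wrist_force'],s['grip_force'])
w=cap(eyes,'wrist','w3');b=cap(eyes,'side','side3')
i=np.zeros((450,800,3),np.uint8)
i[:450,:450]=cv2.resize(w['color'][100:250,180:330],(450,450),interpolation=cv2.INTER_CUBIC)
i[:450,450:]=cv2.resize(b['color'][175:310,225:330],(350,450),interpolation=cv2.INTER_CUBIC)
cv2.imwrite('pics/chk4.png',i[:,:,::-1])
E
```

```text
[562.14970859 -46.96989268 159.53523872] [ 0.39414587  0.09649152 -1.77978754] 59.42607522010803
```

View pics/chk4.png

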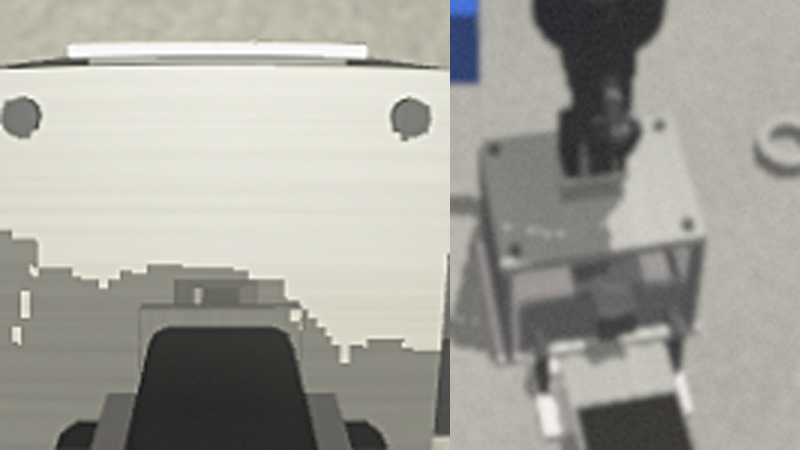

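The tang is about 45 mm into the slot, the shoulder sits at the same place in the grip (crop 139–303, row 307) and is clear of the cover, and the wrist force is only the handle's weight. Handing in.

```bash
python3 -c "
from bench import workorder
print(workorder.close_job())"
```

```text
the job is handed in; nothing more can be done
None
```

I pressed the treadle to its stop, which opened the shutter, and handed the job in with the gripper holding the flat-sided handle still and upright, its tang about 45 mm into the slot and its shoulder clear; no verdict came back.

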